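Walk a hardwood blank round to the rip fence

TASK

The heavy laminated wood blank lies skewed on the saw table. Without gripping or lifting it, walk it round about where it lies, with fingertip pushes on alternate corners, until a long side faces the rip fence; only once it is squared up, slide it gently across until that long side lies flat against the fence. Leave the wax tin, the tape measure and the try square where they are.

Things in the scene. Friction and masses are not known exactly. Their poses are not given: they have to be found in the camera images.
- blank: Laminated block of pale wood with two dark stripes along its length: 200 mm long (x axis), 110 wide (y), 56 high (z), 0.85 to 1.2 kg, loose on the table. Origin: centre of its underside. Either long side (200 mm) may face the fence; it starts 40 to 90 degrees off. Friction 0.5 to 0.7. Pushed square on a long side 78 mm from the middle, it turns about a point some 56 mm beyond the middle.
- fence: Rip fence, locked: blue tube with white facing boards, 75 mm wide, 800 long, 64 high, beyond the blank, parallel to world y. Origin: at table height on its working face, the white one towards the robot; y runs along that face (from -430 to +370 mm), x points into the fence, so the face is its plane x = 0 and the blank starts at negative x. The saw table is flat, the blade is wound down below it.
- wax_tin: Yellow wax tin with brass lid, 67 mm across, 48 mm high, standing to one side of the work. Leave it alone. Origin: centre of its underside.
- tape_measure: Yellow and black tape measure, 72 x 38 x 66 mm high, standing to one side of the work. Leave it alone. Origin: centre of its underside.
- try_square: Small try square lying flat, dark wood stock 78 mm long and 16 mm high with a brass strip, steel blade, 110 x 78 mm in all, to one side of the work. Leave it alone. Origin: on the table under the middle of its outline.
Mind the look-alikes: they are no part of the job. Of the things that look like the blank, the smallest one is meant.

How it is judged:
By the outcome, as a careful person would: the job done as asked, in the order asked, and still so for the second after the job is handed in, with the robot touching nothing.
It also fails if it takes over 64 s, if anything falls off the work surface, if the arm or the gripper's body presses on something with over 40 N, if the wrist force passes 120 N, or if a joint passes its speed limit or range.

ROBOT

A 6-joint arm with a two-finger parallel gripper is mounted at the origin on the work surface. World frame = base frame: x ahead of the robot, y to its left, z up, the work surface at z = 0. Lengths are in mm, angles in rad, forces in N, time in s.
With the tool pointing down it reaches from about 350 to 975 mm from the base axis. Payload 7.1 kg.
Tool frame: the origin (TCP) lies between the finger pads; the fingertips stand 8 mm ahead of it and the grasp point (between the pads) lies 11 mm behind it; x points along the fingers, y is the direction in which the jaws open and shut, and the axes are right-handed (so a half turn about x gives the same grasp; the last joint's range is limited). The gripper opens to 88 mm and grips with 3 to 60 N. Pads are 20 mm wide; open, the fingers measure 115 mm over their backs; the gripper's body (75 mm by 178 mm) begins 61 mm behind the grasp point.
Start: joints at [-1.187, 0.423, 1.63, -0, 1.089, -0.019], TCP at [245.013, -574.955, 230.675] pointing down, gripper open.
Joint ranges: [-3, 3], [-0.9, 2.11], [0.09, 2.58], [-1.31, 4.45], [0.11, 2.69], [-2.54, 2.54]. Speed limits (rad/s): [2.39, 2.39, 3.01, 3.14, 3.14, 3.14].

INTERFACE

Orientations are given as a rotation vector (axis times angle).
In Python, from workcell import ctrl gives the robot as it stands.
- The arm moves only by the tool apply_moves, never from a script. Its argument "increments" is a list of rows, each an object with "gripper": the opening in per cent of the stroke, from 0 (shut) to 100 (fully open); "delta_pos": the shift along the tool's x, y, z in cm, a list of three; "dr": the turn, a rotation vector about the tool's x, y, z in rad, a list of three. In form: [{"gripper": gripper, "delta_pos": [dx, dy, dz], "dr": [ax, ay, az]}, ...]. A call has exactly 5 rows; each row shifts and turns the commanded pose from where the row before left it, along the tool's axes as they then stand; what a row does not reach is not made up. A row lasts 1/12 s, in which the tool goes at most 41.7 mm and 7.16 degrees, less where a joint would pass 70% of its speed; a pose out of reach is approached as far as the arm can. A call with a gripper value outside its range is refused whole. The fingers move at their own pace and stop on an object; the grip force is fixed at half the most. Time passes only in rows, so rows that do not move let the fingers close, or fill a call up. It gives the time, the measured TCP pose, the force and the opening at its end, in the units of the state.
- ctrl.get_obs(): the state, without advancing time (a new reading comes with each control period).
- ctrl.get_image(name): name is "scene" or "top" or "wrist"; returns a dict with "img" (420x560x3 uint8, red, green, blue), "range_z" (420x560 float32, mm along the optical axis (not along the pixel's ray), 0 where there is no reading), "mtx" (3x3 intrinsics, pixels), "rvec" (rotation vector, rad) and "tvec" (3), from world to camera coordinates, as OpenCV has them. Camera axes: x right, y down, z forward; pixel columns grow to the right and rows downward; lengths in mm; the calibration is good to about 2 mm. The wrist camera is an equidistant fisheye: a pixel r from the principal point sees the ray r / f radians off the axis. A picture is of the moment at which its call begins.
- ctrl.close_job(): hands the job in, once; it reports no verdict.
The state is a dict: "t": time; "qpos": joint angles; "qvel": joint speeds; "joint_torque": joint torques, N m; "ee_pos": TCP position; "orientation": TCP orientation; "ft_force": force on the tool from outside, world axes, zero at the start; "moment": the same for the moment, N m; "width": finger opening in mm.
Only numpy, scipy, OpenCV 4.12 (cv2) and the standard library are available. Lean on these libraries where they do the work, as an engineer would, in place of code of your own. Each camera call takes 0.05 s, during which the arm holds its last target. There are 200 camera calls.

## Working session

There is one attempt and no reset: what is moved stays moved. The work goes in short steps, Python scripts to look and compute and a tool call to move; the robot and the scene stay as the last step left them, time stands still between calls to the robot, and variables do not carry over. Pictures are saved under pics/ and viewed, about 8 in all and at most 12, crops included, and the job is handed in when it is done.

Besides the shell and the picture viewer there is one more tool, called after ">>>" in YAML: its name, and indented under it one key for each argument. apply_moves: Moves the arm, as the interface text tells. Its arguments: {"type":"object","properties":{"increments":{"type":"array","items":{"type":"object","properties":{"gripper":{"type":"number"},"delta_pos":{"type":"array","items":{"type":"number"}},"dr":{"type":"array","items":{"type":"number"}}}}}},"required":["increments"]}

```bash
mkdir -p pics; ls; python3 - <<'E'
from workcell import ctrl
import cv2, numpy as np
o=ctrl.get_obs(); print(o)
for n in ("scene","top"):
    d=ctrl.get_image(n); np.savez("pics/"+n+"0.npz",**d); cv2.imwrite("pics/"+n+"0.png",d["img"][:,:,::-1]); print(n,d["mtx"],d["rvec"],d["tvec"])
E
```

```text
pics
{'t': 0.0, 'qpos': array([-1.18702003e+00,  4.23835121e-01,  1.63067930e+00, -9.61844928e-06,
        1.08861650e+00, -1.90172594e-02]), 'qvel': array([-2.15194220e-05, -1.49037026e-03, -4.40460246e-04,  5.73786353e-04,
        3.15818706e-04, -2.17500159e-03]), 'joint_torque': array([-2.95165293e-03, -5.44639564e+01, -2.73664588e+01,  6.43092510e-02,
        2.29098822e-02, -1.55865500e-04]), 'ee_pos': array([ 244.80075478, -574.47022636,  229.90947334]), 'orientation': array([ 2.00030103,  0.4099981 , -2.00088781]), 'ft_force': array([-0.5936331 , -0.21570818, -0.07270935]), 'moment': array([-0.01865516,  0.02973631, -0.01655254]), 'width': 87.39329382840079}
scene [[486.74068548   0.         275.7645843 ]
 [  0.         486.74068548 207.03692362]
 [  0.           0.           1.        ]] [ 1.94036009  1.31953875 -0.65029576] [-248.50220064 -236.90451132 1833.11554394]
top [[389.9940099    0.         279.72887569]
 [  0.         389.9940099  213.23198391]
 [  0.           0.           1.        ]] [ 2.12282678 -2.18441052  0.07821535] [ 94.14085761 476.65982208 965.83645448]
```

View pics/scene0.png

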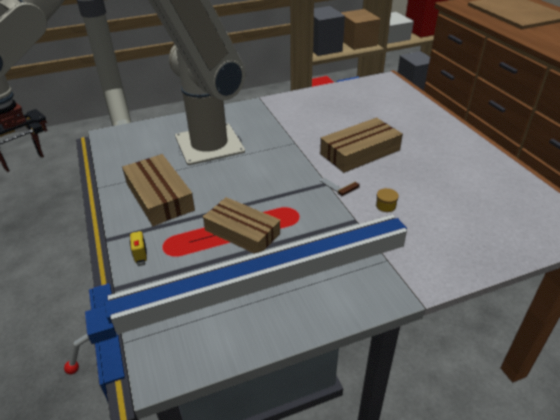

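View pics/top0.png

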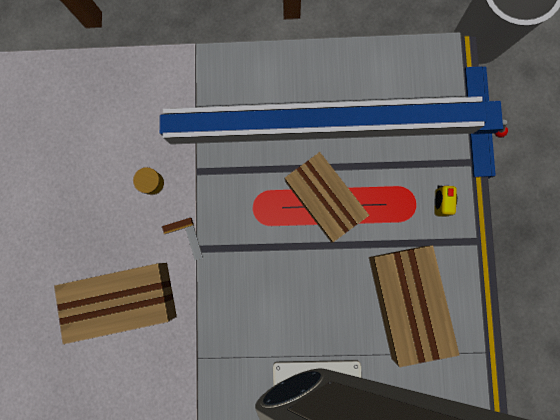

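Three striped blocks appear in the top view, at (326,197), (413,305) and (115,303). The one at (326,197), on the red insert near the fence, looks smallest. The tin is at (148,181), the square at (182,235), the tape at (447,200) and the fence's near face at about row 140.

```bash
cat > h.py <<'E'
import cv2, numpy as np
from workcell import ctrl
def cast(d,uv,z):
    R=cv2.Rodrigues(np.array(d["rvec"],float))[0]; t=np.array(d["tvec"],float).ravel()
    C=-R.T@t; r=np.c_[np.atleast_2d(uv),np.ones(len(np.atleast_2d(uv)))]@np.linalg.inv(d["mtx"]).T@R
    return C+r*((z-C[2])/r[:,2])[:,None]
def cloud(d):
    R=cv2.Rodrigues(np.array(d["rvec"],float))[0]; t=np.array(d["tvec"],float).ravel()
    z=d["range_z"].astype(float); v,u=np.indices(z.shape); 
    p=np.stack([u,v,np.ones_like(u)],-1)@np.linalg.inv(d["mtx"]).T*z[...,None]
    P=(p-t)@R; P[z<=0]=np.nan; return P
def wood(d):
    h=cv2.cvtColor(d["img"],cv2.COLOR_RGB2HSV)
    return (cv2.inRange(h,(5,50,40),(24,200,255))>0)
def blocks(d,zr=(35,100),amin=600):
    P=cloud(d); m=(P[...,2]>zr[0])&(P[...,2]<zr[1])&wood(d)
    m=cv2.morphologyEx(m.astype(np.uint8),cv2.MORPH_CLOSE,np.ones((9,9)))
    m=cv2.morphologyEx(m,cv2.MORPH_OPEN,np.ones((5,5)))
    n,l,s,c=cv2.connectedComponentsWithStats(m); out=[]
    for i in range(1,n):
        if s[i,4]<amin: continue
        k=(l==i); zt=np.nanmedian(P[...,2][k]); q=k&(abs(P[...,2]-zt)<8)
        cn=max(cv2.findContours(q.astype(np.uint8),cv2.RETR_EXTERNAL,cv2.CHAIN_APPROX_NONE)[0],key=cv2.contourArea)
        w=cast(d,cn[:,0,:].astype(float),zt)[:,:2].astype(np.float32)
        (cx,cy),(a,b),th=cv2.minAreaRect(w)
        if a<b: a,b,th=b,a,th+90
        th=(th+90)%180-90   # long axis angle from world x
        out.append(dict(c=np.round((cx,cy),1).tolist(),L=round(a,1),W=round(b,1),th=round(th,2),z=round(float(zt),1),px=c[i].round().tolist()))
    return out
def blank():
    d=ctrl.get_image("top"); o=[b for b in blocks(d) if b["px"][1]<270 and 200<b["px"][0]<420]
    return d,o
E
python3 - <<'E'
from h import *
for n in("top","scene"):
    d=dict(np.load(f"pics/{n}0.npz"))
    for b in blocks(d): print(n,b)
    P=cloud(d)
    if n=="top":
        crop=d["img"][130:260,250:400,::-1]; cv2.imwrite("pics/crop0.png",cv2.resize(crop,None,fx=4,fy=4))
        # fence face: white board top near edge
        for u in (200,260,320,380,440):
            col=P[100:200,u]; w=np.where((col[:,2]>50))[0]; print(u,[col[w.max()].round(1), col[w.min()].round(1)], d["img"][100+w.max(),u])
        for nm,(u,v) in dict(tin=(148,181),tape=(447,200),sq=(182,225),sq2=(193,240)).items(): print(nm,P[v,u].round(0))
        hh=cv2.cvtColor(d["img"],cv2.COLOR_RGB2HSV)
        # non-wood objects footprint above 10mm
        m=((P[...,2]>9)&(P[...,2]<90)).astype(np.uint8); n_,l,s,c=cv2.connectedComponentsWithStats(m)
        for i in range(1,n_):
            if s[i,4]>60: q=P[l==i]; print(c[i].round(),s[i,4],q.min(0).round(),q.max(0).round())
E
```

```text
top {'c': [514.9, -35.3], 'L': 199.4, 'W': 110.0, 'th': 35.1, 'z': 56.7, 'px': [326.0, 197.0]}
top {'c': [248.3, -232.0], 'L': 257.5, 'W': 143.8, 'th': 9.85, 'z': 72.7, 'px': [414.0, 306.0]}
top {'c': [270.1, 490.4], 'L': 260.4, 'W': 141.3, 'th': -79.46, 'z': 73.2, 'px': [113.0, 303.0]}
200 [array([676.1, 276.3,  56.4]), array([748.5, 273.7,  65.6])] [46 45 42]
260 [array([676.2, 124.1,  54.8]), array([751.5, 121.8,  62.6])] [49 47 46]
320 [array([508.3, -20.7,  56.4]), array([750.3, -29.3,  63.7])] [73 41 22]
380 [array([ 676.1, -177.5,   52.4]), array([ 750.1, -179.2,   62.4])] [52 52 49]
440 [array([ 499.5, -314. ,   52.9]), array([ 746.9, -327.7,   62. ])] [11 10 11]
tin [568. 410.  51.]
tape [ 495. -327.   62.]
sq [457. 334.  16.]
sq2 [418. 308.   7.]
[330. 120.] 11963 [ 675. -491.    9.] [752. 381.  71.]
[326. 197.] 3718 [ 402. -136.   10.] [626.  65.  62.]
[147. 181.] 639 [539. 385.   9.] [606. 451.  55.]
[445. 201.] 653 [ 460. -354.    9.] [ 541. -310.   71.]
[181. 229.] 377 [395. 296.   9.] [475. 386.  21.]
[413. 306.] 7467 [ 109. -324.    9.] [ 387. -141.   79.]
[114. 303.] 6849 [177. 352.   9.] [362. 629.  79.]
[313. 368.] 1070 [  55. -107.    9.] [110. 109.  18.]
scene {'c': [-1205.7, 681.9], 'L': 574.2, 'W': 298.3, 'th': 55.99, 'z': 73.7, 'px': [261.0, 7.0]}
scene {'c': [-254.7, 1488.1], 'L': 892.9, 'W': 61.2, 'th': -0.16, 'z': 65.6, 'px': [501.0, 48.0]}
scene {'c': [-1270.5, -86.9], 'L': 277.8, 'W': 72.2, 'th': -89.41, 'z': 74.4, 'px': [133.0, 23.0]}
scene {'c': [275.4, 484.4], 'L': 268.8, 'W': 155.0, 'th': -79.36, 'z': 70.6, 'px': [360.0, 141.0]}
scene {'c': [255.1, -238.1], 'L': 271.5, 'W': 144.5, 'th': 9.93, 'z': 71.2, 'px': [157.0, 186.0]}
scene {'c': [520.2, -41.2], 'L': 205.8, 'W': 118.6, 'th': 35.17, 'z': 55.2, 'px': [242.0, 222.0]}
```

View pics/crop0.png

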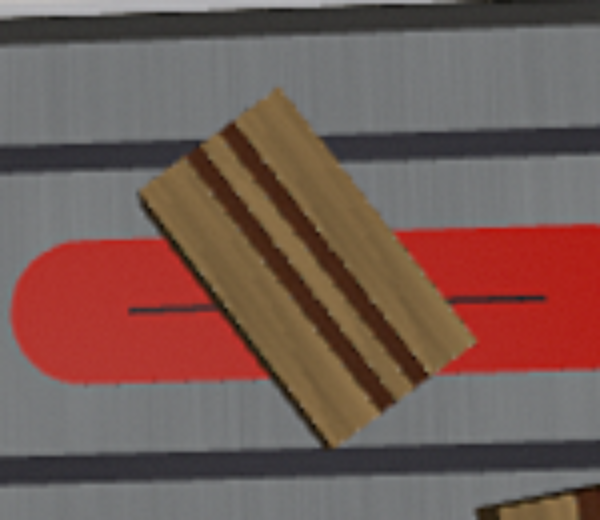

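```bash
cat >> h.py <<'E'
def toolmv(pos_from, pos_to, rv):
    R=cv2.Rodrigues(np.array(rv,float))[0]
    return R.T@(np.array(pos_to,float)-np.array(pos_from,float))/10
E
python3 - <<'E'
from h import *
o=ctrl.get_obs(); R=cv2.Rodrigues(o["orientation"])[0]; print(R.round(3), "yaw of tool y deg", np.degrees(np.arctan2(R[1,1],R[0,1])))
b,u0=np.array([514.5,-35.5]),35.1
u=np.array([np.cos(np.radians(u0)),np.sin(np.radians(u0))]);v=np.array([-u[1],u[0]])
print("A contact",b+78*u-55*v,"B contact",b-78*u+55*v,"v",v)
E
```

```text
[[-0.001  0.392 -0.92 ]
 [ 0.001 -0.92  -0.392]
 [-1.    -0.001 -0.   ]] yaw of tool y deg -66.92306381278742
A contact [609.94096682 -35.6478248 ] B contact [419.05903318 -35.3521752 ] v [-0.57500525  0.81814972]
```

>>> apply_moves:
  increments:
    - {"gripper": 0,"delta_pos": [0,0,0],"dr": [0.1,0,0]}
    - {"gripper": 0,"delta_pos": [0,0,0],"dr": [0.1,0,0]}
    - {"gripper": 0,"delta_pos": [0,0,0],"dr": [0.1,0,0]}
    - {"gripper": 0,"delta_pos": [0,0,0],"dr": [0.103,0,0]}
    - {"gripper": 0,"delta_pos": [0,0,0],"dr": [0,0,0]}

```text
t: 0.52
ee_pos: [244.9, -574.7, 230.3]
orientation: [-2.219, 0.003, 2.219]
ft_force: [-0.9, 0.5, -0.6]
width: 58.0
```

>>> apply_moves:
  increments:
    - {"gripper": 0,"delta_pos": [0,-2.6,-1.9],"dr": [0,0,0]}
    - {"gripper": 0,"delta_pos": [0,-2.6,-1.9],"dr": [0,0,0]}
    - {"gripper": 0,"delta_pos": [0,-2.6,-1.9],"dr": [0,0,0]}
    - {"gripper": 0,"delta_pos": [0,-2.6,-1.9],"dr": [0,0,0]}
    - {"gripper": 0,"delta_pos": [0,-2.6,-1.9],"dr": [0,0,0]}

```text
t: 0.93
ee_pos: [340.5, -443.6, 230.5]
orientation: [2.22, 0.004, -2.22]
ft_force: [1.3, 0.1, 0.1]
width: 24.9
```

>>> apply_moves:
  increments:
    - {"gripper": 0,"delta_pos": [0,-2.6,-1.9],"dr": [0,0,0]}
    - {"gripper": 0,"delta_pos": [0,-2.6,-1.9],"dr": [0,0,0]}
    - {"gripper": 0,"delta_pos": [0,-2.6,-1.9],"dr": [0,0,0]}
    - {"gripper": 0,"delta_pos": [0,-2.6,-1.9],"dr": [0,0,0]}
    - {"gripper": 0,"delta_pos": [0,-2.6,-1.9],"dr": [0,0,0]}

```text
t: 1.35
ee_pos: [435.7, -313.5, 230.6]
orientation: [2.22, 0.004, -2.22]
ft_force: [0.3, -0.6, -0.6]
width: 0.7
```

>>> apply_moves:
  increments:
    - {"gripper": 0,"delta_pos": [0,-2.6,-1.9],"dr": [0,0,0]}
    - {"gripper": 0,"delta_pos": [0,-2.6,-1.9],"dr": [0,0,0]}
    - {"gripper": 0,"delta_pos": [0,-2.6,-1.9],"dr": [0,0,0]}
    - {"gripper": 0,"delta_pos": [0,-2.6,-1.9],"dr": [0,0,0]}
    - {"gripper": 0,"delta_pos": [0,-2.6,-1.9],"dr": [0,0,0]}

```text
t: 1.77
ee_pos: [530.7, -183.5, 230.6]
orientation: [2.219, 0.004, -2.22]
ft_force: [0.1, -0.1, 0.7]
width: 0.3
```

>>> apply_moves:
  increments:
    - {"gripper": 0,"delta_pos": [0,-2.4,-1.95],"dr": [0,0,0]}
    - {"gripper": 0,"delta_pos": [2.5,-2.4,-1.95],"dr": [0,0,0]}
    - {"gripper": 0,"delta_pos": [2.5,-2.4,-1.95],"dr": [0,0,0]}
    - {"gripper": 0,"delta_pos": [2.5,-2.4,-1.95],"dr": [0,0,0]}
    - {"gripper": 0,"delta_pos": [2.5,-2.5,-1.95],"dr": [0,0,0]}

```text
t: 2.18
ee_pos: [628.3, -62.8, 129.5]
orientation: [2.22, 0.004, -2.22]
ft_force: [0.1, -0.3, -0.4]
width: 0.7
```

>>> apply_moves:
  increments:
    - {"gripper": 0,"delta_pos": [2.5,0,0],"dr": [0,0,0]}
    - {"gripper": 0,"delta_pos": [2.5,0,0],"dr": [0,0,0]}
    - {"gripper": 0,"delta_pos": [0,0,0],"dr": [0,0,0]}
    - {"gripper": 0,"delta_pos": [0,0,0],"dr": [0,0,0]}
    - {"gripper": 0,"delta_pos": [0,0,0],"dr": [0,0,0]}

```text
t: 2.6
ee_pos: [628.2, -64.3, 81.7]
orientation: [2.222, 0.001, -2.22]
ft_force: [0.2, -0.2, 0.2]
width: 0.5
```

```bash
python3 - <<'E'
from h import *
d=ctrl.get_image("top"); cv2.imwrite("pics/top1.png",d["img"][:,:,::-1]); print(blocks(d)); o=ctrl.get_obs(); print(o["ee_pos"],o["qpos"])
E
```

```text
[{'c': [539.6, -10.9], 'L': 130.8, 'W': 98.6, 'th': 34.99, 'z': 56.7, 'px': [308.0, 184.0]}, {'c': [270.1, 490.7], 'L': 259.9, 'W': 141.2, 'th': -79.46, 'z': 73.3, 'px': [108.0, 303.0]}]
[628.59400634 -64.51639901  82.36240406] [-1.21118807e-01  6.21403909e-01  1.69607820e+00  2.16811048e-05
  8.21758729e-01  1.44938053e+00]
```

View pics/top1.png

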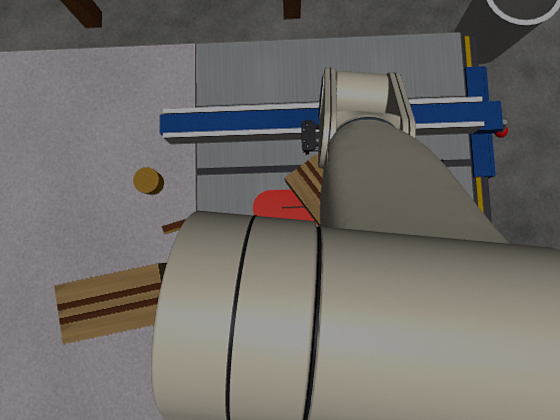

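The arm hides most of the blank in the top view. Between pushes I'll measure from the scene camera instead.

>>> apply_moves:
  increments:
    - {"gripper": 0,"delta_pos": [2,0,0],"dr": [0,0,0]}
    - {"gripper": 0,"delta_pos": [2,0,0],"dr": [0,0,0]}
    - {"gripper": 0,"delta_pos": [2,0,0],"dr": [0,0,0]}
    - {"gripper": 0,"delta_pos": [0,0,0],"dr": [0,0,0]}
    - {"gripper": 0,"delta_pos": [0,-0.27,0.21],"dr": [0,0,0]}

```text
t: 3.07
ee_pos: [626.1, -62.0, 21.7]
orientation: [-2.222, 0.001, 2.22]
ft_force: [-0.5, -0.2, 0.3]
width: 0.7
```

>>> apply_moves:
  increments:
    - {"gripper": 0,"delta_pos": [0,-0.27,0.2],"dr": [0,0,0]}
    - {"gripper": 0,"delta_pos": [0,-0.27,0.2],"dr": [0,0,0]}
    - {"gripper": 0,"delta_pos": [0,-0.27,0.2],"dr": [0,0,0]}
    - {"gripper": 0,"delta_pos": [0,-0.27,0.2],"dr": [0,0,0]}
    - {"gripper": 0,"delta_pos": [0,-0.27,0.2],"dr": [0,0,0]}

```text
t: 3.48
ee_pos: [617.0, -47.9, 21.9]
orientation: [2.225, -0.001, -2.217]
ft_force: [3.7, -2.9, 1.4]
width: 0.2
```

>>> apply_moves:
  increments:
    - {"gripper": 0,"delta_pos": [0,-0.27,0.21],"dr": [0,0,0]}
    - {"gripper": 0,"delta_pos": [0,-0.27,0.21],"dr": [0,0,0]}
    - {"gripper": 0,"delta_pos": [0,-0.27,0.21],"dr": [0,0,0]}
    - {"gripper": 0,"delta_pos": [0,-0.27,0.21],"dr": [0,0,0]}
    - {"gripper": 0,"delta_pos": [0,-0.27,0.21],"dr": [0,0,0]}

```text
t: 3.9
ee_pos: [607.4, -34.4, 21.8]
orientation: [2.227, -0.001, -2.215]
ft_force: [5.8, -2.7, 1.9]
width: 0.3
```

```bash
python3 - <<'E'
from h import *
d=ctrl.get_image("scene"); cv2.imwrite("pics/s1.png",d["img"][:,:,::-1]); print([b for b in blocks(d,(40,65),200) if abs(b["c"][0]-520)<90 and abs(b["c"][1]+40)<90]); o=ctrl.get_obs(); print(o["ee_pos"],o["ft_force"])
d=ctrl.get_image("wrist"); cv2.imwrite("pics/w1.png",d["img"][:,:,::-1]); print(d["mtx"])
cv2.imwrite("pics/sw1.png",np.hstack([cv2.resize(cv2.imread("pics/s1.png")[130:330,100:400],(400,267)),cv2.resize(cv2.imread("pics/w1.png"),(356,267))]))
E
```

```text
[{'c': [464.9, -76.3], 'L': 119.3, 'W': 81.7, 'th': -49.52, 'z': 55.6, 'px': [221.0, 210.0]}, {'c': [595.2, 3.9], 'L': 61.0, 'W': 24.1, 'th': -47.55, 'z': 55.3, 'px': [266.0, 230.0]}]
[606.93158704 -33.95371831  21.77672921] [ 4.82198796 -1.18087391  1.50291718]
[[325.1922621    0.         277.92166228]
 [  0.         325.1922621  206.0040875 ]
 [  0.           0.           1.        ]]
```

View pics/sw1.png

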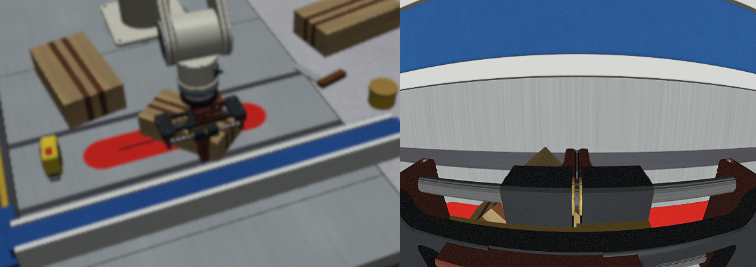

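>>> apply_moves:
  increments:
    - {"gripper": 0,"delta_pos": [0,-0.25,0.24],"dr": [0,0,0]}
    - {"gripper": 0,"delta_pos": [0,-0.25,0.24],"dr": [0,0,0]}
    - {"gripper": 0,"delta_pos": [0,-0.25,0.24],"dr": [0,0,0]}
    - {"gripper": 0,"delta_pos": [0,-0.25,0.24],"dr": [0,0,0]}
    - {"gripper": 0,"delta_pos": [0,-0.25,0.24],"dr": [0,0,0]}

```text
t: 4.42
ee_pos: [595.3, -21.9, 21.7]
orientation: [2.227, -0.001, -2.216]
ft_force: [5.8, -0.7, 1.5]
width: -0.1
```

>>> apply_moves:
  increments:
    - {"gripper": 0,"delta_pos": [0,0.4,-0.4],"dr": [0,0,0]}
    - {"gripper": 0,"delta_pos": [0,0.4,-0.4],"dr": [0,0,0]}
    - {"gripper": 0,"delta_pos": [-3,0.2,-0.2],"dr": [0,0,0]}
    - {"gripper": 0,"delta_pos": [-3.5,0,0],"dr": [0,0,0]}
    - {"gripper": 0,"delta_pos": [-0.5,0,0],"dr": [0,0,0]}

```text
t: 4.83
ee_pos: [605.8, -32.5, 95.0]
orientation: [-2.227, 0.001, 2.215]
ft_force: [1.0, -0.7, -0.0]
width: 0.5
```

>>> apply_moves:
  increments:
    - {"gripper": 0,"delta_pos": [0,0,3.5],"dr": [0,0,0]}
    - {"gripper": 0,"delta_pos": [0,0,4],"dr": [0,0,0]}
    - {"gripper": 0,"delta_pos": [0,-0.4,4],"dr": [0,0,0]}
    - {"gripper": 0,"delta_pos": [0,-0.4,4],"dr": [0,0,0]}
    - {"gripper": 0,"delta_pos": [0,-0.4,4],"dr": [0,0,0]}

```text
t: 5.25
ee_pos: [405.7, -19.9, 90.4]
orientation: [-2.22, 0.001, 2.222]
ft_force: [0.5, 0.2, -0.1]
width: 0.2
```

>>> apply_moves:
  increments:
    - {"gripper": 0,"delta_pos": [0,-0.4,2],"dr": [0,0,0]}
    - {"gripper": 0,"delta_pos": [0,0,0],"dr": [0,0,0]}
    - {"gripper": 0,"delta_pos": [0,0,0],"dr": [0,0,0]}
    - {"gripper": 0,"delta_pos": [0,0,0],"dr": [0,0,0]}
    - {"gripper": 0,"delta_pos": [0,0,0],"dr": [0,0,0]}

```text
t: 5.67
ee_pos: [390.0, -16.0, 90.8]
orientation: [-2.223, 0.001, 2.219]
ft_force: [-0.0, 0.1, -0.1]
width: 0.2
```

```bash
cat >> h.py <<'E'
def topmask(d):  # blank's top face pixels -> contour in world
    P=cloud(d); m=(P[...,2]>46)&(P[...,2]<66)&(P[...,0]>380)&(P[...,0]<672)&(abs(P[...,1]+30)<190)&wood(d)
    m=cv2.morphologyEx(m.astype(np.uint8),cv2.MORPH_CLOSE,np.ones((5,5)))
    return m
def look(name):
    d=ctrl.get_image("scene"); cv2.imwrite(f"pics/{name}.png",d["img"][:,:,::-1]); m=topmask(d)
    n,l,s,c=cv2.connectedComponentsWithStats(m)
    for i in range(1,n):
        if s[i,4]>150:
            cn=max(cv2.findContours((l==i).astype(np.uint8),cv2.RETR_EXTERNAL,cv2.CHAIN_APPROX_NONE)[0],key=cv2.contourArea)
            (x,y),(a,b),t=cv2.minAreaRect(cast(d,cn[:,0].astype(float),56)[:,:2].astype(np.float32))
            if a<b: a,b,t=b,a,t+90
            print("c",round(x-5,1),round(y+5,1),"L",round(a,1),"W",round(b,1),"th",round(t%180,1),"area",s[i,4])
    # stripe direction: dark stripes on top
    h=cv2.cvtColor(d["img"],cv2.COLOR_RGB2HSV); P=cloud(d)
    st=(P[...,2]>50)&(P[...,2]<64)&(m>0)&(h[...,2]<75)
    n,l,s,c=cv2.connectedComponentsWithStats(st.astype(np.uint8))
    for i in range(1,n):
        if s[i,4]>60:
            v,u=np.where(l==i); w=cast(d,np.c_[u,v].astype(float),56)[:,:2].astype(np.float32)
            f=cv2.fitLine(w,cv2.DIST_L2,0,.01,.01).ravel(); print(" stripe th",round(np.degrees(np.arctan2(f[1],f[0]))%180,1),"n",s[i,4],"at",f[2:].round(0))
    o=ctrl.get_obs(); print("t",round(o["t"],2),"ee",o["ee_pos"].round(1),"F",o["ft_force"].round(1))
E
python3 -c "
from h import *
look('s2')"
```

```text
c 495.2 -27.1 L 203.8 W 121.4 th 46.9 area 1826
t 5.72 ee [389.8 -16.   90.7] F [0.1 0.9 0.4]
```

View pics/s2.png

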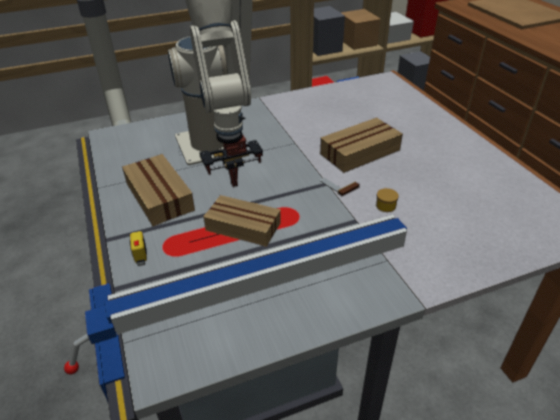

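The scene view shows the blank clear of the gripper at (242,220), turned to about 47°. Next is a push on the opposite corner, B.

>>> apply_moves:
  increments:
    - {"gripper": 0,"delta_pos": [2,0.5,0.4],"dr": [0,0,0]}
    - {"gripper": 0,"delta_pos": [2.4,0.5,0.5],"dr": [0,0,0]}
    - {"gripper": 0,"delta_pos": [2.4,0,0],"dr": [0,0,0]}
    - {"gripper": 0,"delta_pos": [0,0,0],"dr": [0,0,0]}
    - {"gripper": 0,"delta_pos": [0,0.26,-0.29],"dr": [0,0,0]}

```text
t: 6.13
ee_pos: [381.1, -28.3, 21.8]
orientation: [-2.217, -0.0, 2.226]
ft_force: [-0.0, 0.4, 0.1]
width: 0.4
```

>>> apply_moves:
  increments:
    - {"gripper": 0,"delta_pos": [0,0.26,-0.29],"dr": [0,0,0]}
    - {"gripper": 0,"delta_pos": [0,0.26,-0.29],"dr": [0,0,0]}
    - {"gripper": 0,"delta_pos": [0,0.26,-0.29],"dr": [0,0,0]}
    - {"gripper": 0,"delta_pos": [0,0.24,-0.31],"dr": [0,0,0]}
    - {"gripper": 0,"delta_pos": [0,0.24,-0.31],"dr": [0,0,0]}

```text
t: 6.55
ee_pos: [394.8, -40.8, 23.3]
orientation: [-2.217, -0.0, 2.225]
ft_force: [-9.1, 3.6, 6.8]
width: 0.3
```

>>> apply_moves:
  increments:
    - {"gripper": 0,"delta_pos": [0,0.23,-0.32],"dr": [0,0,0]}
    - {"gripper": 0,"delta_pos": [0,0.23,-0.32],"dr": [0,0,0]}
    - {"gripper": 0,"delta_pos": [0,0.22,-0.33],"dr": [0,0,0]}
    - {"gripper": 0,"delta_pos": [0,0.22,-0.33],"dr": [0,0,0]}
    - {"gripper": 0,"delta_pos": [0,0.22,-0.33],"dr": [0,0,0]}

```text
t: 6.97
ee_pos: [410.7, -52.1, 23.1]
orientation: [-2.216, -0.0, 2.226]
ft_force: [-7.9, 0.6, 3.6]
width: 0.3
```

```bash
sed -i 's/P\[...,2\]>46/P[...,2]>51/' h.py; python3 -c "
from h import *
look('s3')"
```

```text
c 505.5 -27.4 L 201.1 W 124.7 th 55.1 area 1799
t 7.02 ee [412.  -52.5  23.2] F [-4.  -0.7 -0.4]
```

>>> apply_moves:
  increments:
    - {"gripper": 0,"delta_pos": [0,0.2,-0.35],"dr": [0,0,0]}
    - {"gripper": 0,"delta_pos": [0,0.2,-0.35],"dr": [0,0,0]}
    - {"gripper": 0,"delta_pos": [0,0.18,-0.36],"dr": [0,0,0]}
    - {"gripper": 0,"delta_pos": [0,0.18,-0.36],"dr": [0,0,0]}
    - {"gripper": 0,"delta_pos": [0,0.16,-0.36],"dr": [0,0,0]}

```text
t: 7.43
ee_pos: [428.9, -61.4, 23.1]
orientation: [-2.217, -0.0, 2.225]
ft_force: [-7.3, -0.8, 2.2]
width: 1.0
```

>>> apply_moves:
  increments:
    - {"gripper": 0,"delta_pos": [0,-0.3,0.6],"dr": [0,0,0]}
    - {"gripper": 0,"delta_pos": [0,-0.3,0.6],"dr": [0,0,0]}
    - {"gripper": 0,"delta_pos": [-2,-0.3,0.6],"dr": [0,0,0]}
    - {"gripper": 0,"delta_pos": [-3.5,0,0.5],"dr": [0,0,0]}
    - {"gripper": 0,"delta_pos": [-1.5,0,0],"dr": [0,0,0]}

```text
t: 7.85
ee_pos: [407.1, -52.0, 94.9]
orientation: [2.222, 0.0, -2.22]
ft_force: [0.9, 0.2, -0.6]
width: 0.5
```

```bash
python3 -c "
from h import *
look('s4')"
```

```text
c 523.7 -30.5 L 200.1 W 116.5 th 62.2 area 1820
t 7.9 ee [409.2 -52.4  96.6] F [ 1.  -0.5  1.3]
```

>>> apply_moves:
  increments:
    - {"gripper": 0,"delta_pos": [0,-1,-3.7],"dr": [0,0,0]}
    - {"gripper": 0,"delta_pos": [0,-1,-3.7],"dr": [0,0,0]}
    - {"gripper": 0,"delta_pos": [0,-1,-3.7],"dr": [0,0,0]}
    - {"gripper": 0,"delta_pos": [0,-1,-3.8],"dr": [0,0,0]}
    - {"gripper": 0,"delta_pos": [0,-1,-3.8],"dr": [0,0,0]}

```text
t: 8.32
ee_pos: [596.3, -1.5, 92.7]
orientation: [2.222, 0.0, -2.221]
ft_force: [0.1, 0.0, -0.5]
width: 0.7
```

>>> apply_moves:
  increments:
    - {"gripper": 0,"delta_pos": [0,0,-3.8],"dr": [0,0,0]}
    - {"gripper": 0,"delta_pos": [1,0,0],"dr": [0,0,0]}
    - {"gripper": 0,"delta_pos": [3,0,0],"dr": [0,0,0]}
    - {"gripper": 0,"delta_pos": [3.3,0,0],"dr": [0,0,0]}
    - {"gripper": 0,"delta_pos": [0,0,0],"dr": [0,0,0]}

```text
t: 8.73
ee_pos: [628.2, -2.1, 13.8]
orientation: [-2.211, -0.0, 2.232]
ft_force: [-1.8, 0.4, -0.3]
width: 0.0
```

>>> apply_moves:
  increments:
    - {"gripper": 0,"delta_pos": [0,-0.17,0.34],"dr": [0,0,0]}
    - {"gripper": 0,"delta_pos": [0,-0.17,0.34],"dr": [0,0,0]}
    - {"gripper": 0,"delta_pos": [0,-0.16,0.34],"dr": [0,0,0]}
    - {"gripper": 0,"delta_pos": [0,-0.16,0.34],"dr": [0,0,0]}
    - {"gripper": 0,"delta_pos": [0,-0.15,0.35],"dr": [0,0,0]}

```text
t: 9.15
ee_pos: [617.9, 5.9, 21.8]
orientation: [-2.228, 0.0, 2.215]
ft_force: [4.6, 1.5, -0.3]
width: 0.2
```

>>> apply_moves:
  increments:
    - {"gripper": 0,"delta_pos": [0,-0.14,0.36],"dr": [0,0,0]}
    - {"gripper": 0,"delta_pos": [0,-0.14,0.36],"dr": [0,0,0]}
    - {"gripper": 0,"delta_pos": [0,-0.12,0.36],"dr": [0,0,0]}
    - {"gripper": 0,"delta_pos": [0,-0.12,0.36],"dr": [0,0,0]}
    - {"gripper": 0,"delta_pos": [0,-0.1,0.37],"dr": [0,0,0]}

```text
t: 9.57
ee_pos: [600.5, 12.3, 21.7]
orientation: [-2.229, 0.0, 2.214]
ft_force: [6.9, 1.7, 2.0]
width: 0.6
```

```bash
python3 -c "
from h import *
look('s5')"
```

```text
c 497.7 -59.8 L 140.5 W 115.8 th 67.6 area 801
t 9.62 ee [599.5  12.4  21.5] F [5.6 1.  1.8]
```

>>> apply_moves:
  increments:
    - {"gripper": 0,"delta_pos": [0,-0.12,0.38],"dr": [0,0,0]}
    - {"gripper": 0,"delta_pos": [0,-0.12,0.38],"dr": [0,0,0]}
    - {"gripper": 0,"delta_pos": [0,-0.12,0.38],"dr": [0,0,0]}
    - {"gripper": 0,"delta_pos": [0,-0.1,0.38],"dr": [0,0,0]}
    - {"gripper": 0,"delta_pos": [0,-0.1,0.38],"dr": [0,0,0]}

```text
t: 10.03
ee_pos: [581.4, 17.9, 21.6]
orientation: [-2.228, -0.0, 2.214]
ft_force: [6.4, 2.2, 1.1]
width: 0.6
```

>>> apply_moves:
  increments:
    - {"gripper": 0,"delta_pos": [0,0.1,-0.7],"dr": [0,0,0]}
    - {"gripper": 0,"delta_pos": [0,0.1,-0.7],"dr": [0,0,0]}
    - {"gripper": 0,"delta_pos": [-2.5,0,-0.2],"dr": [0,0,0]}
    - {"gripper": 0,"delta_pos": [-3.5,0,0],"dr": [0,0,0]}
    - {"gripper": 0,"delta_pos": [-1,0,0],"dr": [0,0,0]}

```text
t: 10.45
ee_pos: [597.3, 15.3, 93.5]
orientation: [-2.226, 0.0, 2.216]
ft_force: [1.0, -0.2, 0.2]
width: 0.5
```

>>> apply_moves:
  increments:
    - {"gripper": 0,"delta_pos": [0,2,3.5],"dr": [0,0,0]}
    - {"gripper": 0,"delta_pos": [0,2,3.6],"dr": [0,0,0]}
    - {"gripper": 0,"delta_pos": [0,2,3.6],"dr": [0,0,0]}
    - {"gripper": 0,"delta_pos": [0,2,3.6],"dr": [0,0,0]}
    - {"gripper": 0,"delta_pos": [0,1.5,3],"dr": [0,0,0]}

```text
t: 10.87
ee_pos: [419.1, -80.3, 89.6]
orientation: [-2.22, -0.0, 2.223]
ft_force: [-0.4, -0.2, -0.1]
width: 0.2
```

>>> apply_moves:
  increments:
    - {"gripper": 0,"delta_pos": [0,0,2],"dr": [0,0,0]}
    - {"gripper": 0,"delta_pos": [0,0,0],"dr": [0,0,0]}
    - {"gripper": 0,"delta_pos": [0,0,0],"dr": [0,0,0]}
    - {"gripper": 0,"delta_pos": [0,0,0],"dr": [0,0,0]}
    - {"gripper": 0,"delta_pos": [0,0,0],"dr": [0,0,0]}

```text
t: 11.28
ee_pos: [403.8, -79.6, 89.9]
orientation: [2.223, 0.0, -2.219]
ft_force: [-0.5, 0.6, 0.3]
width: 0.6
```

```bash
python3 -c "
from h import *
look('s6')"
```

```text
c 497.9 -34.5 L 199.1 W 121.3 th 75.7 area 1763
t 11.33 ee [403.5 -79.4  89.8] F [0.5 1.1 0.6]
```

>>> apply_moves:
  increments:
    - {"gripper": 0,"delta_pos": [1.5,1,0.4],"dr": [0,0,0]}
    - {"gripper": 0,"delta_pos": [2,0,0],"dr": [0,0,0]}
    - {"gripper": 0,"delta_pos": [2,0,0],"dr": [0,0,0]}
    - {"gripper": 0,"delta_pos": [1.3,0,0],"dr": [0,0,0]}
    - {"gripper": 0,"delta_pos": [0,0,0],"dr": [0,0,0]}

```text
t: 11.75
ee_pos: [397.4, -89.0, 19.6]
orientation: [-2.218, -0.002, 2.225]
ft_force: [-0.0, 0.6, -0.8]
width: 0.1
```

>>> apply_moves:
  increments:
    - {"gripper": 0,"delta_pos": [0,0.08,-0.39],"dr": [0,0,0]}
    - {"gripper": 0,"delta_pos": [0,0.08,-0.39],"dr": [0,0,0]}
    - {"gripper": 0,"delta_pos": [0,0.08,-0.39],"dr": [0,0,0]}
    - {"gripper": 0,"delta_pos": [0,0.07,-0.4],"dr": [0,0,0]}
    - {"gripper": 0,"delta_pos": [0,0.07,-0.4],"dr": [0,0,0]}

```text
t: 12.17
ee_pos: [416.2, -93.1, 22.1]
orientation: [-2.218, -0.0, 2.224]
ft_force: [-7.6, -2.0, 3.8]
width: 0.6
```

>>> apply_moves:
  increments:
    - {"gripper": 0,"delta_pos": [0,0.05,-0.4],"dr": [0,0,0]}
    - {"gripper": 0,"delta_pos": [0,0.05,-0.4],"dr": [0,0,0]}
    - {"gripper": 0,"delta_pos": [0,0.04,-0.4],"dr": [0,0,0]}
    - {"gripper": 0,"delta_pos": [0,0.04,-0.4],"dr": [0,0,0]}
    - {"gripper": 0,"delta_pos": [0,0,0],"dr": [0,0,0]}

```text
t: 12.58
ee_pos: [433.6, -95.3, 22.2]
orientation: [-2.221, 0.0, 2.222]
ft_force: [-3.1, -1.4, -0.1]
width: 0.3
```

```bash
python3 -c "
from h import *
look('s7')"
```

```text
c 505.7 -28.7 L 201.4 W 124.4 th 81.5 area 1796
t 12.63 ee [433.5 -95.2  22.1] F [-2.7 -1.7  0.9]
```

>>> apply_moves:
  increments:
    - {"gripper": 0,"delta_pos": [0,0.03,-0.36],"dr": [0,0,0]}
    - {"gripper": 0,"delta_pos": [0,0.02,-0.36],"dr": [0,0,0]}
    - {"gripper": 0,"delta_pos": [0,0.01,-0.36],"dr": [0,0,0]}
    - {"gripper": 0,"delta_pos": [0,0,-0.36],"dr": [0,0,0]}
    - {"gripper": 0,"delta_pos": [0,0,-0.34],"dr": [0,0,0]}

```text
t: 13.05
ee_pos: [450.2, -95.7, 21.9]
orientation: [-2.219, 0.0, 2.223]
ft_force: [-5.1, -3.8, 2.7]
width: 0.6
```

>>> apply_moves:
  increments:
    - {"gripper": 0,"delta_pos": [0,0,0],"dr": [0,0,0]}
    - {"gripper": 0,"delta_pos": [0,0,0.7],"dr": [0,0,0]}
    - {"gripper": 0,"delta_pos": [0,0,0.7],"dr": [0,0,0]}
    - {"gripper": 0,"delta_pos": [-1,0,1.2],"dr": [0,0,0]}
    - {"gripper": 0,"delta_pos": [-1,0,1.2],"dr": [0,0,0]}

```text
t: 13.47
ee_pos: [412.3, -95.5, 41.7]
orientation: [-2.221, -0.0, 2.222]
ft_force: [0.8, 0.3, -0.3]
width: 0.3
```

```bash
cat >> h.py <<'E'
def look2(name):
    for cam in ("scene","top"):
        d=ctrl.get_image(cam); np.savez(f"pics/{name}_{cam}.npz",**d); cv2.imwrite(f"pics/{name}_{cam}.png",d["img"][:,:,::-1]); P=cloud(d); m=topmask(d); h=cv2.cvtColor(d["img"],cv2.COLOR_RGB2HSV)
        v,u=np.where(m>0); w=cast(d,np.c_[u,v].astype(float),56); V=h[...,2][v,u]
        # long edges: per y-bin min/max of x, line fits; stripes: dark pixels
        y=w[:,1]; x=w[:,0]; bins=np.arange(np.percentile(y,8),np.percentile(y,92),6); E=[]
        for a in bins:
            k=(y>=a)&(y<a+6)
            if k.sum()>5: E.append((a+3,x[k].min(),x[k].max(),np.median(x[k&(V<80)]) if (k&(V<80)).sum()>3 else np.nan))
        E=np.array(E)
        if len(E)<5: print(cam,"few"); continue
        for j,nm in ((1,"near"),(2,"far"),(3,"stripe")):
            k=np.isfinite(E[:,j]); 
            if k.sum()<5: continue
            f=cv2.fitLine(E[k][:,[j,0]].astype(np.float32),cv2.DIST_HUBER,0,.01,.01).ravel()
            print(cam,nm,"th",round(np.degrees(np.arctan2(f[1],f[0]))%180,2),"x,y",f[2:].round(1),"n",k.sum())
        print(cam,"y range",y.min().round(1),y.max().round(1))
    o=ctrl.get_obs(); print("t",round(o["t"],2),"ee",o["ee_pos"].round(1),"F",o["ft_force"].round(1))
E
python3 -c "
from h import *
look('s8'); look2('s8b')"
```

```text
c 519.4 -24.3 L 200.5 W 117.3 th 88.4 area 1803
t 13.52 ee [410.  -95.2  42.8] F [-2.   1.2  1.1]
scene near th 88.94 x,y [467.4 -31. ] n 28
scene far th 88.46 x,y [580.1 -26.7] n 28
scene y range -130.9 71.8
top near th 88.31 x,y [466.3 -15.8] n 27
top far th 88.07 x,y [573.4 -26. ] n 27
top stripe th 96.18 x,y [522.1 -24. ] n 27
top y range -124.6 76.7
t 13.62 ee [413.  -95.7  42.2] F [1.1 0.1 0.3]
```

View pics/s8.png

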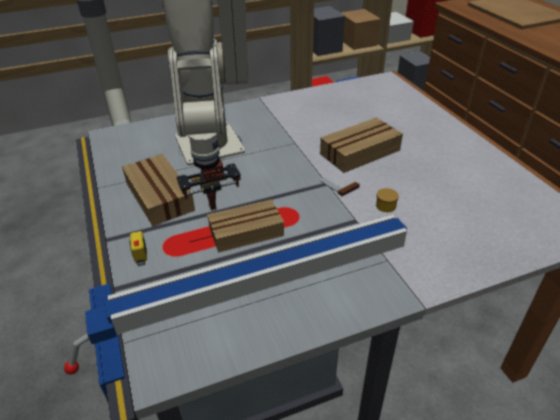

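The scene view shows the blank at (246,225), nearly parallel to the fence (88.4°, centre about (520,-24)), and the neighbours have not moved. I'll open the fingers to get two contact points, centre them behind the long side and close in slowly.

>>> apply_moves:
  increments:
    - {"gripper": 100,"delta_pos": [0,-2,0],"dr": [0,0,0]}
    - {"gripper": 100,"delta_pos": [0,-2,0],"dr": [0,0,0]}
    - {"gripper": 100,"delta_pos": [0,-2,0],"dr": [0,0,0]}
    - {"gripper": 100,"delta_pos": [1,-1.2,0],"dr": [0,0,0]}
    - {"gripper": 100,"delta_pos": [1,0,0],"dr": [0,0,0]}

```text
t: 14.03
ee_pos: [414.4, -22.2, 21.4]
orientation: [2.223, 0.002, -2.218]
ft_force: [-0.2, 0.3, -0.3]
width: 30.5
```

>>> apply_moves:
  increments:
    - {"gripper": 100,"delta_pos": [0,0,0],"dr": [0,0,0]}
    - {"gripper": 100,"delta_pos": [0,0,0],"dr": [0,0,0]}
    - {"gripper": 100,"delta_pos": [0,0,0],"dr": [0,0,0]}
    - {"gripper": 100,"delta_pos": [0,0,0],"dr": [0,0,0]}
    - {"gripper": 100,"delta_pos": [0,0,0],"dr": [0,0,0]}

```text
t: 14.45
ee_pos: [413.5, -24.2, 21.9]
orientation: [-2.222, 0.001, 2.22]
ft_force: [0.1, -0.4, -0.6]
width: 63.6
```

>>> apply_moves:
  increments:
    - {"gripper": 100,"delta_pos": [0,0,-0.5],"dr": [0,0,0]}
    - {"gripper": 100,"delta_pos": [0,0,-0.6],"dr": [0,0,0]}
    - {"gripper": 100,"delta_pos": [0,0,-0.6],"dr": [0,0,0]}
    - {"gripper": 100,"delta_pos": [0,0,-0.6],"dr": [0,0,0]}
    - {"gripper": 100,"delta_pos": [0,0,-0.5],"dr": [0,0,0]}

```text
t: 14.87
ee_pos: [442.5, -23.8, 21.8]
orientation: [-2.222, 0.0, 2.22]
ft_force: [-0.4, -0.2, -0.8]
width: 87.8
```

>>> apply_moves:
  increments:
    - {"gripper": 100,"delta_pos": [0,0,-0.3],"dr": [0,0,0]}
    - {"gripper": 100,"delta_pos": [0,0,-0.3],"dr": [0,0,0]}
    - {"gripper": 100,"delta_pos": [0,0,-0.3],"dr": [0,0,0]}
    - {"gripper": 100,"delta_pos": [0,0,-0.2],"dr": [0,0,0]}
    - {"gripper": 100,"delta_pos": [0,0,-0.2],"dr": [0,0,0]}

```text
t: 15.28
ee_pos: [452.3, -23.5, 21.4]
orientation: [-2.216, 0.001, 2.226]
ft_force: [-8.2, -0.4, 6.3]
width: 87.8
```

```bash
python3 -c "
from h import *
look2('s9')"
```

```text
scene near th 88.82 x,y [466.4 -31.4] n 28
scene far th 89.09 x,y [580.7 -30.6] n 28
scene stripe th 88.62 x,y [579.2 -45.6] n 11
scene y range -219.9 71.8
top near th 112.6 x,y [527.6 -14.6] n 29
top far th 88.07 x,y [573.7 -16.4] n 29
top stripe th 87.35 x,y [515.3  52.5] n 7
top y range -124.3 76.7
t 15.38 ee [452.2 -23.5  21.4] F [-4.4  0.2  3.2]
```

>>> apply_moves:
  increments:
    - {"gripper": 100,"delta_pos": [0,0,-0.15],"dr": [0,0,0]}
    - {"gripper": 100,"delta_pos": [0,0,-0.15],"dr": [0,0,0]}
    - {"gripper": 100,"delta_pos": [0,0,-0.15],"dr": [0,0,0]}
    - {"gripper": 100,"delta_pos": [0,0,-0.15],"dr": [0,0,0]}
    - {"gripper": 100,"delta_pos": [0,0,0],"dr": [0,0,0]}

```text
t: 15.8
ee_pos: [457.3, -23.7, 21.2]
orientation: [-2.214, 0.001, 2.227]
ft_force: [-7.0, -2.3, 3.0]
width: 87.7
```

```bash
python3 -c "
from h import *
look2('s10')"
```

```text
scene near th 89.82 x,y [470.3 -34.2] n 28
scene far th 90.84 x,y [583.6 -25.9] n 28
scene stripe th 138.57 x,y [526.6 -32.5] n 5
scene y range -129.4 72.1
top near th 113.55 x,y [530.1  -4.4] n 29
top far th 89.3 x,y [577.7 -19.1] n 29
top stripe th 119.0 x,y [524.7  50.7] n 7
top y range -123.6 76.6
t 15.9 ee [457.3 -23.8  21.2] F [-6.8 -2.8  3.1]
```

It reads 89.3–90.8° with the far side still about 98 mm from the fence, so it is square. Now the gentle slide.

>>> apply_moves:
  increments:
    - {"gripper": 100,"delta_pos": [0,0,-0.2],"dr": [0,0,0]}
    - {"gripper": 100,"delta_pos": [0,0,-0.3],"dr": [0,0,0]}
    - {"gripper": 100,"delta_pos": [0,0,-0.3],"dr": [0,0,0]}
    - {"gripper": 100,"delta_pos": [0,0,-0.3],"dr": [0,0,0]}
    - {"gripper": 100,"delta_pos": [0,0,-0.3],"dr": [0,0,0]}

```text
t: 16.32
ee_pos: [469.9, -23.4, 21.1]
orientation: [-2.212, -0.0, 2.23]
ft_force: [-10.9, -0.0, 7.8]
width: 87.7
```

>>> apply_moves:
  increments:
    - {"gripper": 100,"delta_pos": [0,0,-0.3],"dr": [0,0,0]}
    - {"gripper": 100,"delta_pos": [0,0,-0.3],"dr": [0,0,0]}
    - {"gripper": 100,"delta_pos": [0,0,-0.3],"dr": [0,0,0]}
    - {"gripper": 100,"delta_pos": [0,0,-0.3],"dr": [0,0,0]}
    - {"gripper": 100,"delta_pos": [0,0,-0.3],"dr": [0,0,0]}

```text
t: 16.73
ee_pos: [484.8, -23.4, 21.1]
orientation: [-2.211, -0.001, 2.231]
ft_force: [-11.3, 0.4, 8.3]
width: 87.6
```

>>> apply_moves:
  increments:
    - {"gripper": 100,"delta_pos": [0,0,-0.3],"dr": [0,0,0]}
    - {"gripper": 100,"delta_pos": [0,0,-0.3],"dr": [0,0,0]}
    - {"gripper": 100,"delta_pos": [0,0,-0.3],"dr": [0,0,0]}
    - {"gripper": 100,"delta_pos": [0,0,-0.3],"dr": [0,0,0]}
    - {"gripper": 100,"delta_pos": [0,0,-0.3],"dr": [0,0,0]}

```text
t: 17.15
ee_pos: [499.7, -23.4, 21.1]
orientation: [-2.211, -0.001, 2.231]
ft_force: [-11.0, 0.3, 8.3]
width: 87.9
```

>>> apply_moves:
  increments:
    - {"gripper": 100,"delta_pos": [0,0,-0.3],"dr": [0,0,0]}
    - {"gripper": 100,"delta_pos": [0,0,-0.3],"dr": [0,0,0]}
    - {"gripper": 100,"delta_pos": [0,0,-0.3],"dr": [0,0,0]}
    - {"gripper": 100,"delta_pos": [0,0,-0.3],"dr": [0,0,0]}
    - {"gripper": 100,"delta_pos": [0,0,-0.3],"dr": [0,0,0]}

```text
t: 17.57
ee_pos: [514.8, -23.5, 21.1]
orientation: [-2.211, -0.0, 2.231]
ft_force: [-11.8, 1.2, 9.5]
width: 87.7
```

```bash
python3 -c "
from h import *
look2('s11')"
```

```text
scene near th 90.01 x,y [527.3 -29.4] n 28
scene far th 89.66 x,y [640.6 -29.6] n 28
scene stripe th 118.55 x,y [612.2 -31. ] n 5
scene y range -128.1 72.8
top near th 152.93 x,y [563.1  51.7] n 8
top far th 91.52 x,y [636.6  52.8] n 8
top stripe th 117.34 x,y [583.3  55.1] n 7
top y range -122.5 76.6
t 17.67 ee [516.3 -23.5  21.1] F [-7.1 -0.3  4.5]
```

>>> apply_moves:
  increments:
    - {"gripper": 100,"delta_pos": [0,0,-0.25],"dr": [0,0,0]}
    - {"gripper": 100,"delta_pos": [0,0,-0.25],"dr": [0,0,0]}
    - {"gripper": 100,"delta_pos": [0,0,-0.25],"dr": [0,0,0]}
    - {"gripper": 100,"delta_pos": [0,0,-0.25],"dr": [0,0,0]}
    - {"gripper": 100,"delta_pos": [0,0,-0.25],"dr": [0,0,0]}

```text
t: 18.08
ee_pos: [527.7, -23.5, 21.0]
orientation: [-2.212, -0.0, 2.23]
ft_force: [-11.0, 0.4, 6.5]
width: 87.8
```

>>> apply_moves:
  increments:
    - {"gripper": 100,"delta_pos": [0,0,-0.25],"dr": [0,0,0]}
    - {"gripper": 100,"delta_pos": [0,0,-0.25],"dr": [0,0,0]}
    - {"gripper": 100,"delta_pos": [0,0,-0.25],"dr": [0,0,0]}
    - {"gripper": 100,"delta_pos": [0,0,-0.25],"dr": [0,0,0]}
    - {"gripper": 100,"delta_pos": [0,0,-0.25],"dr": [0,0,0]}

```text
t: 18.5
ee_pos: [540.1, -23.5, 21.0]
orientation: [-2.212, -0.0, 2.23]
ft_force: [-10.6, -0.7, 6.4]
width: 87.8
```

>>> apply_moves:
  increments:
    - {"gripper": 100,"delta_pos": [0,0,-0.12],"dr": [0,0,0]}
    - {"gripper": 100,"delta_pos": [0,0,-0.12],"dr": [0,0,0]}
    - {"gripper": 100,"delta_pos": [0,0,-0.12],"dr": [0,0,0]}
    - {"gripper": 100,"delta_pos": [0,0,-0.12],"dr": [0,0,0]}
    - {"gripper": 100,"delta_pos": [0,0,-0.12],"dr": [0,0,0]}

```text
t: 18.92
ee_pos: [546.1, -23.5, 21.0]
orientation: [-2.212, -0.0, 2.23]
ft_force: [-10.6, -0.4, 7.0]
width: 87.9
```

```bash
python3 -c "
from h import *
look2('s12')
d=ctrl.get_image('scene'); cv2.imwrite('pics/c12.png',cv2.resize(d['img'][170:330,130:370,::-1],None,fx=3,fy=3,interpolation=cv2.INTER_CUBIC))"
```

```text
scene near th 90.13 x,y [558.7 -29.5] n 28
scene far th 90.28 x,y [665.  -29.5] n 28
scene y range -218.9 72.7
top near th 148.9 x,y [582.   61.8] n 7
top far th 93.21 x,y [666.8  58.5] n 7
top stripe th 127.89 x,y [616.   61.5] n 7
top y range 33.5 76.6
t 19.02 ee [546.6 -23.5  21. ] F [-8.5 -0.1  5.1]
```

View pics/c12.png

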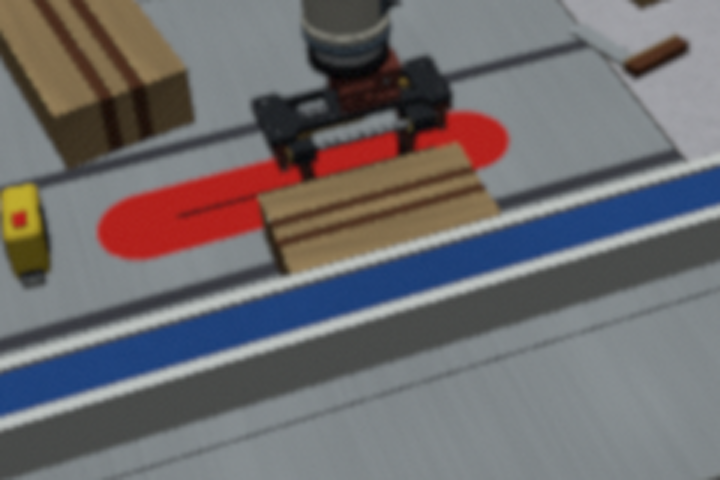

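The enlarged crop shows the blank parallel to the fence and just short of it, with both fingertips on its near side. I'll creep in and watch the force.

>>> apply_moves:
  increments:
    - {"gripper": 100,"delta_pos": [0,0,-0.1],"dr": [0,0,0]}
    - {"gripper": 100,"delta_pos": [0,0,-0.1],"dr": [0,0,0]}
    - {"gripper": 100,"delta_pos": [0,0,-0.1],"dr": [0,0,0]}
    - {"gripper": 100,"delta_pos": [0,0,-0.1],"dr": [0,0,0]}
    - {"gripper": 100,"delta_pos": [0,0,-0.1],"dr": [0,0,0]}

```text
t: 19.48
ee_pos: [551.1, -23.5, 21.0]
orientation: [-2.212, -0.0, 2.23]
ft_force: [-10.3, 0.2, 7.7]
width: 88.0
```

>>> apply_moves:
  increments:
    - {"gripper": 100,"delta_pos": [0,0,-0.06],"dr": [0,0,0]}
    - {"gripper": 100,"delta_pos": [0,0,-0.06],"dr": [0,0,0]}
    - {"gripper": 100,"delta_pos": [0,0,-0.06],"dr": [0,0,0]}
    - {"gripper": 100,"delta_pos": [0,0,-0.06],"dr": [0,0,0]}
    - {"gripper": 100,"delta_pos": [0,0,0],"dr": [0,0,0]}

```text
t: 19.9
ee_pos: [553.8, -23.5, 21.0]
orientation: [-2.213, -0.0, 2.23]
ft_force: [-10.0, 0.9, 6.9]
width: 88.0
```

>>> apply_moves:
  increments:
    - {"gripper": 100,"delta_pos": [0,0,-0.06],"dr": [0,0,0]}
    - {"gripper": 100,"delta_pos": [0,0,-0.06],"dr": [0,0,0]}
    - {"gripper": 100,"delta_pos": [0,0,-0.06],"dr": [0,0,0]}
    - {"gripper": 100,"delta_pos": [0,0,0],"dr": [0,0,0]}
    - {"gripper": 100,"delta_pos": [0,0,0],"dr": [0,0,0]}

```text
t: 20.32
ee_pos: [554.8, -23.5, 21.0]
orientation: [-2.211, -0.0, 2.231]
ft_force: [-12.0, -0.2, 9.1]
width: 87.9
```

>>> apply_moves:
  increments:
    - {"gripper": 100,"delta_pos": [0,0,-0.06],"dr": [0,0,0]}
    - {"gripper": 100,"delta_pos": [0,0,-0.06],"dr": [0,0,0]}
    - {"gripper": 100,"delta_pos": [0,0,-0.06],"dr": [0,0,0]}
    - {"gripper": 100,"delta_pos": [0,0,0],"dr": [0,0,0]}
    - {"gripper": 100,"delta_pos": [0,0,0],"dr": [0,0,0]}

```text
t: 20.73
ee_pos: [554.7, -23.5, 20.8]
orientation: [-2.207, -0.001, 2.235]
ft_force: [-18.1, -0.3, 13.3]
width: 87.6
```

The TCP has stalled at 554.7 and the force is up from 12 to 18 N, so the blank is against the fence. I'll back off, rise clear and check.

>>> apply_moves:
  increments:
    - {"gripper": 100,"delta_pos": [0,0,0.2],"dr": [0,0,0]}
    - {"gripper": 100,"delta_pos": [0,0,0.3],"dr": [0,0,0]}
    - {"gripper": 100,"delta_pos": [0,0,0.6],"dr": [0,0,0]}
    - {"gripper": 100,"delta_pos": [0,0,1.5],"dr": [0,0,0]}
    - {"gripper": 100,"delta_pos": [0,0,2.5],"dr": [0,0,0]}

```text
t: 21.15
ee_pos: [512.5, -23.8, 22.1]
orientation: [2.226, -0.0, -2.216]
ft_force: [-0.3, 0.4, -0.3]
width: 87.9
```

>>> apply_moves:
  increments:
    - {"gripper": 100,"delta_pos": [-2,0,2.5],"dr": [0,0,0]}
    - {"gripper": 100,"delta_pos": [-2,0,3],"dr": [0,0,0]}
    - {"gripper": 100,"delta_pos": [-2,0,3],"dr": [0,0,0]}
    - {"gripper": 100,"delta_pos": [-2,0,3],"dr": [0,0,0]}
    - {"gripper": 100,"delta_pos": [0,0,0],"dr": [0,0,0]}

```text
t: 21.57
ee_pos: [390.4, -23.4, 103.5]
orientation: [-2.22, 0.0, 2.223]
ft_force: [-0.5, 0.3, -1.4]
width: 87.8
```

```bash
python3 - <<'E'
from h import *
look2('s13')
d=ctrl.get_image('top'); P=cloud(d)
cv2.imwrite('pics/c13.png',cv2.resize(d['img'][85:265,130:480,::-1],None,fx=2.2,fy=2.2,interpolation=cv2.INTER_CUBIC))
m=((P[...,2]>9)&(P[...,2]<90)).astype(np.uint8); n_,l,s,c=cv2.connectedComponentsWithStats(m)
for i in range(1,n_):
    if 200<s[i,4]<1000: q=P[l==i]; print(c[i].round(),s[i,4],q.min(0).round(),q.max(0).round())
E
```

```text
scene near th 89.94 x,y [568.1 -22.5] n 29
scene far th 89.98 x,y [665.3 -25.8] n 29
scene y range -213.3 72.7
top near th 89.87 x,y [566.9   0.9] n 28
top far th 89.44 x,y [671.5 -36.9] n 28
top stripe th 89.84 x,y [614.5 -21.5] n 28
top y range -122.9 76.6
t 21.67 ee [395.7 -23.8 102.6] F [0.8 0.6 0.2]
[147. 181.] 637 [539. 385.  10.] [606. 451.  54.]
[445. 201.] 654 [ 460. -354.    9.] [ 541. -311.   72.]
[180. 227.] 356 [413. 299.   9.] [475. 386.  23.]
```

View pics/c13.png

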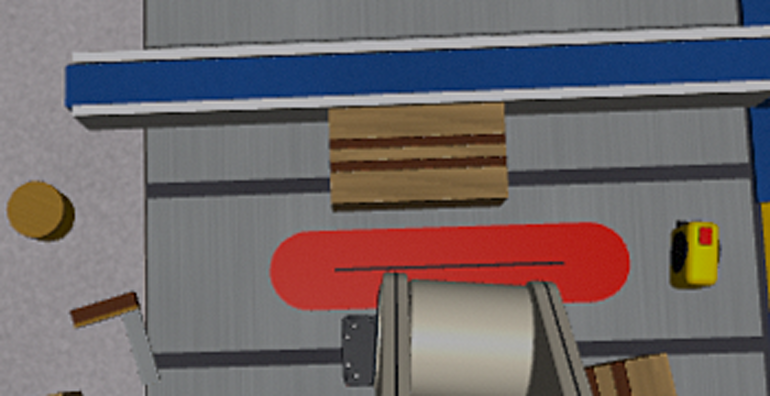

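The blank lies flush along the fence (near side at x≈567, which puts its far side at about 677, th≈89.9°). The tin, tape and square are in place, and the arm is clear. Handing in.

```bash
python3 -c "
from workcell import ctrl
print(ctrl.get_obs()['qvel'].round(3)); print(ctrl.close_job())"
```

```text
[ 0.001  0.035 -0.024  0.001  0.002  0.   ]
the job is handed in; nothing more can be done
None
```

The blank now lies flat against the rip fence with a long side facing it, and I handed the job in at about 22 s of the 64 s allowed.

- **Turning:** Four fingertip pushes on alternate corners turned the blank from 35° to about 88.4°. Its centre shifted about 12 mm along the way.
- **Squaring:** The two open fingertips pressed its long side and brought it to about 90° while it was still roughly 98 mm from the fence.
- **Sliding:** I slid it across slowly until the tool stalled at the fence. The push force rose from 12 to 18 N on each of the last two nudges. Then I backed the arm off.

**Last checks**
- **Flush:** The near long side measured x ≈ 567, which puts the far side at about 677 against a fence face at about 676. The angle read 89.8–89.9° from the stripes and the near edge.
- **Neighbours:** The wax tin and tape measure are within about 1 mm of where they started. The try square's outer edges agree to about 3 mm. Its inner edge read 18 mm different (413 against 395), probably because the depth reading of the thin blade varies; I never moved near it.
- **Disagreement:** The scene camera put the far edge at 665 and the top camera at 671, both short of the fence. I took these as masking errors at the fence, since the near edge, the force rise and the final picture all show contact.

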